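# Turn the pump cover over with the gasket scraper

## Task

Take the gasket scraper by its red handle, slide its blade along the steel bench plate under the lip of the blue pump cover on the side away from the rubber mat, push the cover up against the edge of the mat and tip it over onto the mat, so that it lies flat there with its bare sealing face up. Work gently and by feel, as the cover is a soft casting and a push of a few newtons is plenty; touch it with the blade only, never with the gripper. Then lay the scraper down flat on the wooden bench top and let go, leaving the other things where they are.

Things in the scene. Friction and masses are not known exactly. Their poses are not given: they have to be found in the camera images.
- scraper: Gasket scraper, 150 g, lying on the bench. Origin under the grip, level with the blade's underside; x along the tool to the blade, z up. Red handle 20 mm wide (y), z 9 to 27 mm, x -50 to 30; steel cap 36 mm across, x -62 to -50; bent tang; clamp x 38 to 56, z 0 to 7; flat blade 40 mm wide, z 0 to 1.5, its edge at x = 80 to 100: clamped differently each time, to be felt. Rests on blade and cap.
- scraper_grip (a point): Centre of the handle section, 18 mm above the scraper's origin: take it here, fingers closing across y. The handle turns in the grip if the blade is pressed hard.
- cover: Pump cover, aluminium, 110 to 200 g. Origin: centre of the bare sealing face, down at the start; z from there to the painted side; x towards the mat (within 4 degrees). Blue flange 70 (x) by 100 (y) mm, z 3.5 to 7.5 mm; raised sealing face 54 by 84 mm, z 0 to 3.5. So a lip overhangs 8 mm all round, 3.5 mm above the steel; under it the blade stops at the raised face's side, 27 mm from the centre.
- bench_plate: Fixed steel plate, 280 mm wide (y), far half covered by a black rubber mat 8 mm thick. Origin on the steel face at the foot of the mat's straight front edge, mid-width; x from the steel to the mat, z up. Bare steel x -130 to 0 mm, z 0; mat x 0 to 125, top z 8. Steel is 34 to 40 mm over the bench, to be felt. The cover starts 5 to 12 mm short of the mat, whose edge is the stop to tip it over.
- spanner: Steel open-ended spanner about 160 mm long, lying on the bench: leave alone.
- tape: Yellow roll of tape, 96 mm across, 25 mm high: leave alone.
- grease_tin: Green tin, 66 mm across, 85 mm high: leave alone.
- brass_gland: Brass fitting, 32 mm across, 42 mm high: leave alone.
- steel_gland: Steel fitting, 38 mm across, 36 mm high: leave alone.
- nut_tray: White tray of nuts, 90 by 130 mm, 35 mm high: leave alone.
- pump_body: Blue pump body with a bare top flange, 102 by 72 mm, 86 mm high: leave alone.
Not all that is in view belongs to the job. Of the things like the cover, leave any that is green, white or yellow; of the rest the smaller one is meant.

How it is judged:
By the outcome, as a careful person would: the job done as asked, in the order asked, and still so for the second after the job is handed in, with the robot touching nothing.
It also fails if it takes over 72 s, if anything falls off the work surface, if the arm or the gripper's body presses on something with over 40 N, if the wrist force passes 120 N, or if a joint passes its speed limit or range.

## Robot

A 6-joint arm with a two-finger parallel gripper is mounted at the origin on the work surface. World frame = base frame: x ahead of the robot, y to its left, z up, the work surface at z = 0. Lengths are in m, angles in rad, forces in N, time in s.
With the tool pointing down it reaches from about 0.375 to 0.925 m from the base axis. Payload 5.7 kg.
Tool frame: the origin (TCP) lies between the finger pads; the fingertips stand arm.tips_ahead ahead of it and the grasp point (between the pads) lies 3 mm ahead of it (arm.tips_ahead is the distance from the TCP to the fingertips, in m); z points along the fingers, y is the line along which they close (so a half turn about z gives the same grasp; the last joint's range is limited). The gripper opens to 88 mm and grips with 3 to 60 N. Pads are 20 mm wide; open, the fingers measure 115 mm over their backs; the gripper's body (75 mm by 178 mm) begins 61 mm behind the grasp point.
Start: joints at [1.117, 0.359, 1.51, -0, 1.272, -0.115], TCP at [0.199, 0.566, 0.222] pointing down, gripper open.
Joint ranges: [-2.97, 2.97], [-1.01, 2.36], [0.21, 2.38], [-0.96, 4.11], [0.2, 2.71], [-2.98, 2.98]. Speed limits (rad/s): [2.39, 2.39, 3.14, 3.14, 3.14, 3.14].

## Interface

Orientations are given as a rotation vector (axis times angle).
In Python, from workcell import arm gives the robot as it stands.
- The arm moves only by the tool arm_command, never from a script. Its argument "series" is one flat list of numbers, 7 for each row, row after row: the shift along the tool's x, y, z in cm, then the turn, a rotation vector about the tool's x, y, z in rad, then the opening, from 0 (shut) to 1 (fully open). In form: [tx, ty, tz, rx, ry, rz, hand, tx, ty, tz, rx, ry, rz, hand, ...]. A call has 1 to 20 rows; each row is the pose to reach, as a shift and turn from the pose commanded when the call began, along the tool's axes at that moment; what a row does not reach only later rows make up. A row lasts 1/10 s, in which the tool goes at most 50 mm and 8.59 degrees, less where a joint would pass 70% of its speed; a pose out of reach is approached as far as the arm can. A call with a gripper value outside its range is refused whole. The fingers move at their own pace and stop on an object; the grip force is fixed at half the most. Time passes only in rows, so rows that repeat a pose let the fingers close. It gives the time, the measured TCP pose, the force, the opening and the grip force at its end, in the units of the state.
- arm.observe(): the state, without advancing time (a new reading comes with each control period).
- arm.camera(name): name is "side" or "top"; returns a dict with "image" (400x640x3 uint8, red, green, blue), "fx", "fy", "cx", "cy" (pixels), "rvec" (rotation vector, rad) and "tvec" (3), from world to camera coordinates, as OpenCV has them. Camera axes: x right, y down, z forward; pixel columns grow to the right and rows downward; lengths in m; the calibration is good to about 2 mm. A picture is of the moment at which its call begins. There is no depth.
- arm.job_done(): hands the job in; it is judged then, once.
The state is a dict: "clock": time; "joints": joint angles; "joint_velocities": joint speeds; "effort": joint torques, N m; "tool_pos": TCP position; "tcp_rot": TCP orientation; "wrist_force": force on the tool from outside, world axes, zero at the start; "wrist_torque": the same for the moment, N m; "width": finger opening in m; "finger_force": force on a finger pad.
Only numpy, scipy, OpenCV 4.12 (cv2) and the standard library are available. Lean on these libraries where they do the work, as an engineer would, in place of code of your own. Each camera call takes 0.05 s, during which the arm holds its last target. There are 200 camera calls.

## Working session

There is one attempt and no reset: what is moved stays moved. The work goes in short steps, Python scripts to look and compute and a tool call to move; the robot and the scene stay as the last step left them, time stands still between calls to the robot, and variables do not carry over. Pictures are saved under pics/ and viewed, at most 10 in all, crops included, and the job is handed in when it is done.

Besides the shell and the picture viewer there is one more tool, called after "Request:" by a JSON object that holds its "name" and its "arguments". arm_command: Moves the arm, as the interface text tells. Its arguments: {"type":"object","properties":{"series":{"type":"array","items":{"type":"number"}}},"required":["series"]}

```bash
ls; mkdir -p pics; python3 - <<'E'
from workcell import arm
import cv2
for n in("side","top"):
    c=arm.camera(n); cv2.imwrite(f"pics/{n}0.png",c["image"][:,:,::-1]); print(n,c["fx"],c["fy"],c["cx"],c["cy"],c["rvec"],c["tvec"])
print(arm.tips_ahead); print(arm.observe())
E
```

```text
pics
side 405.2707082034513 405.2707082034513 317.83941916855497 197.62777312650755 [ 2.08096092 -0.71823944  0.35294959] [-0.39751156  0.24722995  1.1755632 ]
top 375.793692123842 375.793692123842 318.23699308662157 199.18831909899924 [ 2.17119944 -2.13527572  0.15322426] [-0.00991236  0.52542605  0.96823896]
0.022
{'clock': 0.1, 'joints': array([ 1.11689288e+00,  3.59458250e-01,  1.51130127e+00, -3.37577661e-05,
        1.27249594e+00, -1.15096632e-01]), 'joint_velocities': array([ 2.41634395e-03, -3.09850792e-03, -4.04323694e-03, -9.46273119e-05,
        2.78163310e-04,  7.48554997e-05]), 'effort': array([-9.15113978e-04, -5.16359317e+01, -2.71408188e+01,  6.76710368e-02,
        2.77246482e-02, -5.62985724e-05]), 'tool_pos': array([0.19916348, 0.56533022, 0.22118733]), 'tcp_rot': array([-5.29565657e-01, -3.09619453e+00,  2.52079679e-03]), 'wrist_force': array([ 0.59147973, -0.05685958, -0.0137647 ]), 'wrist_torque': array([ 0.016093  ,  0.0317689 , -0.03348673]), 'finger_force': 0.0, 'width': 0.08786865845723152}
```

View pics/top0.png

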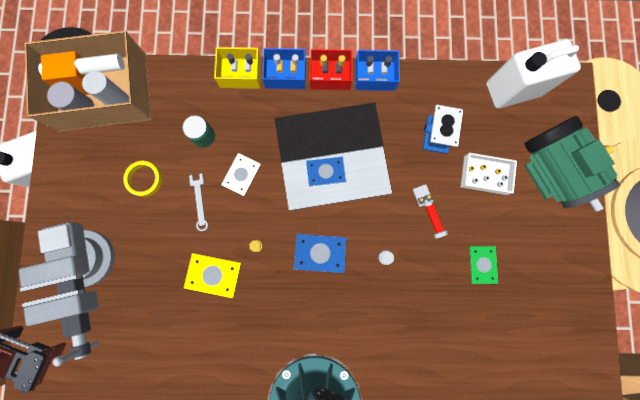

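View pics/side0.png

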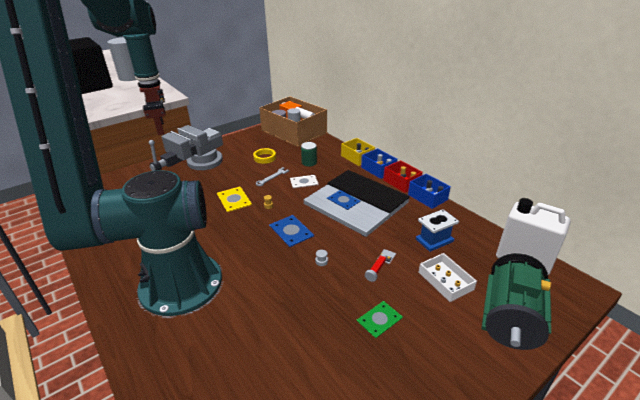

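The top view shows the plate around (333,156), with the target blue cover at (326,171). The scraper runs from its cap at (440,235) to its blade at (421,188). The bigger blue cover at (320,253) is a decoy. I'll enlarge this area next.

```bash
python3 - <<'E'
import cv2
a=cv2.imread("pics/top0.png")[98:246,268:463]
cv2.imwrite("pics/crop1.png",cv2.resize(a,None,fx=4,fy=4,interpolation=cv2.INTER_CUBIC))
E
cat > h.py <<'E'
from workcell import arm
import numpy as np,cv2
from scipy.spatial.transform import Rotation as R
def pix2w(c,uv,z):
    Rm=cv2.Rodrigues(np.array(c["rvec"],float))[0];t=np.array(c["tvec"],float).ravel()
    d=Rm.T@np.array([(uv[0]-c["cx"])/c["fx"],(uv[1]-c["cy"])/c["fy"],1]);o=-Rm.T@t
    return o+d*(z-o[2])/d[2]
def proj(c,p):
    K=np.array([[c["fx"],0,c["cx"]],[0,c["fy"],c["cy"]],[0,0,1]])
    return cv2.projectPoints(np.atleast_2d(np.array(p,float)),np.array(c["rvec"],float),np.array(c["tvec"],float),K,None)[0][:,0]
E
```

```text
(no output)
```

View pics/crop1.png

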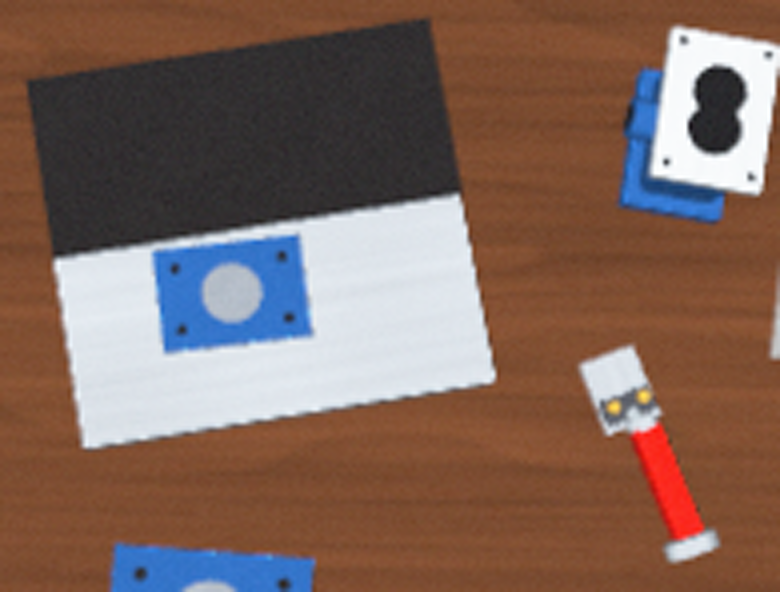

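The crop shows four steel and mat corners: (84,448), (495,381), (430,19) and (29,81). The cover's corners are at (153,250), (300,235), (312,335) and (165,353). The blade edge runs (580,364) to (633,346), and the cap's far end runs (670,562) to (718,545). Next I'll fit poses to these.

```bash
cat > fit.py <<'E'
from h import *
from scipy.optimize import least_squares
def fit(c,model,px,z,x0,extra=0):
    def tr(p):
        a=p[2];m=np.array(model,float)
        if extra: m=np.array(model(p[3]),float)
        return np.c_[p[0]+np.cos(a)*m[:,0]-np.sin(a)*m[:,1],p[1]+np.sin(a)*m[:,0]+np.cos(a)*m[:,1],m[:,2]+z]
    r=least_squares(lambda p:(proj(c,tr(p))-px).ravel(),x0)
    return r.x,r.fun.reshape(-1,2)
def full(p): return np.array([268,98])+(np.array(p,float)+.5)/4-.5
E
python3 - <<'E'
from fit import *
np.set_printoptions(precision=4,suppress=True)
c=arm.camera("top")
for z in(.034,.037,.040):
    p,r=fit(c,[(-.13,.14,0),(-.13,-.14,0),(.125,-.14,.008),(.125,.14,.008),(0,.14,.008),(0,-.14,.008)],full([(84,448),(495,381),(430,19),(29,81),(54,258),(461,194)]),z,[.6,0,0]);print("plate",z,p,np.abs(r).max(), (r**2).sum())
    q,r=fit(c,[(.035,.05,.0075),(.035,-.05,.0075),(-.035,-.05,.0075),(-.035,.05,.0075)],full([(153,250),(300,235),(312,335),(165,353)]),z,[.6,0,0]);print("cover",q,np.abs(r).max())
    d=q[:2]-p[:2];ca,sa=np.cos(p[2]),np.sin(p[2]);print(" cover in plate",ca*d[0]+sa*d[1],-sa*d[0]+ca*d[1],np.degrees(q[2]-p[2]))
f=lambda L:[(L,.02,.0015),(L,-.02,.0015),(-.062,.018,.03),(-.062,-.018,.03),(.030,0,.027),(-.05,0,.027)]
# order: left edge corner first
p,r=fit(c,f,full([(580,364),(633,346),(668,550),(716,533),(648,432),(690,537)]),0,[.5,-.25,0.3,.09],1)
print("scraper",p,r)
for n,P in(("edgeL",(580,364)),("edgeR",(633,346))): print(n,pix2w(c,full(P),.0015))
for P in((648,432),(690,537)): print("h",pix2w(c,full(P),.027))
E
```

```text
plate 0.034 [ 0.6488 -0.0374  0.1767] 0.47697870799078146 0.6902973979834038
cover [ 0.6018 -0.0201  0.1308] 0.22393728115997646
 cover in plate -0.04320177367828339 0.025295413611650445 -2.632981517784347
plate 0.037 [ 0.6481 -0.0373  0.1768] 0.6504771690756002 1.4007659423895014
cover [ 0.6012 -0.02    0.1308] 0.28549320062091965
 cover in plate -0.04309650694621188 0.025226761996085527 -2.6333917267400953
plate 0.04 [ 0.6473 -0.0371  0.1768] 0.8250171649889921 2.571474016572259
cover [ 0.6005 -0.0199  0.1308] 0.34742726980107363
 cover in plate -0.04299134061285829 0.025158144059255788 -2.6338047799508226Traceback (most recent call last):
  File "<stdin>", line 10, in <module>
  File "fit.py", line 8, in fit
    r=least_squares(lambda p:(proj(c,tr(p))-px).ravel(),x0)
    return func(*args, **kwargs)
    vector_fun = VectorFunction(
        fun_wrapped,
    ...<6 lines>...
        workers=workers
    )
    self._update_fun()
    ~~~~~~~~~~~~~~~~^^
    self.f = self.fun_wrapped(xp_copy(self.x))
             ~~~~~~~~~~~~~~~~^^^^^^^^^^^^^^^^^
    return np.atleast_1d(self.fun(x))
                         ~~~~~~~~^^^
    return self.f(x, *self.args, **self.kwargs)
           ~~~~~~^^^^^^^^^^^^^^^^^^^^^^^^^^^^^^
  File "fit.py", line 8, in <lambda>
    r=least_squares(lambda p:(proj(c,tr(p))-px).ravel(),x0)
                                     ~~^^^
  File "fit.py", line 5, in tr
    a=p[2];m=np.array(model,float)
             ~~~~~~~~^^^^^^^^^^^^^
TypeError: float() argument must be a string or a real number, not 'function'
```

```bash
sed -i 's/m=np.array(model,float)$/m=np.array(model(p[3]) if extra else model,float)/; /if extra: m/d' fit.py
python3 - <<'E'
from fit import *
np.set_printoptions(precision=4,suppress=True)
c=arm.camera("top")
f=lambda L:[(L,.02,.0015),(L,-.02,.0015),(-.062,.018,.018),(-.062,-.018,.018),(.030,0,.027),(-.05,0,.027)]
p,r=fit(c,f,full([(580,364),(633,346),(668,555),(716,538),(648,432),(690,537)]),0,[.5,-.25,0.3,.09],1)
print("scraper",p,r)
o=arm.observe();Rt=R.from_rotvec(o["tcp_rot"]).as_matrix();print(Rt)
E
```

```text
scraper [ 0.4926 -0.311   0.3593  0.0837] [[-0.1309  0.1612]
 [-0.0452 -0.0916]
 [ 0.0668  1.549 ]
 [ 0.4403  1.2835]
 [-0.513  -2.3405]
 [ 0.1756 -0.5934]]
[[-0.9432  0.3323 -0.0005]
 [ 0.3323  0.9432 -0.001 ]
 [ 0.0001 -0.0012 -1.    ]]
```

```bash
cat >> h.py <<'E'
def goal(pos,yaw,cur=None):
    o=arm.observe();C=R.from_rotvec(o["tcp_rot"])
    G=R.from_euler("z",yaw)*R.from_rotvec([np.pi,0,0])
    p=np.array(o["tool_pos"])
    print("shift cm",np.round(C.inv().apply(np.array(pos)-p)*100,2),"rot",np.round((C.inv()*G).as_rotvec(),4),"from",np.round(p,4))
E
python3 - <<'E'
from fit import *
np.set_printoptions(precision=4,suppress=True)
c=arm.camera("top")
for P in((648,432),(690,537)): print("h",pix2w(c,full(P),.027))
print("cap",pix2w(c,full((692,546)),.018),"edge",pix2w(c,full((606,355)),.0015))
goal([.4926,-.311,.11],.3593)
E
```

```text
h [ 0.5144 -0.3016  0.027 ]
h [ 0.4442 -0.328   0.027 ]
cap [ 0.4387 -0.3322  0.018 ] edge [ 0.571  -0.2814  0.0015]
shift cm [-56.8  -72.92  11.21] rot [-0.0005  0.0011  2.4435] from [0.1993 0.5656 0.2215]
```

Request:
{"name": "arm_command", "arguments": {"series": [-43, -32, 0, 0, 0, 1.5, 1, -43, -32, 0, 0, 0, 1.5, 1, -43, -32, 0, 0, 0, 1.5, 1, -43, -32, 0, 0, 0, 1.5, 1, -43, -32, 0, 0, 0, 1.5, 1, -43, -32, 0, 0, 0, 1.5, 1, -43, -32, 0, 0, 0, 1.5, 1, -43, -32, 0, 0, 0, 1.5, 1, -43, -32, 0, 0, 0, 1.5, 1, -43, -32, 0, 0, 0, 1.5, 1, -56.8, -72.9, 11, 0, 0, 2.443, 1, -56.8, -72.9, 11, 0, 0, 2.443, 1, -56.8, -72.9, 11, 0, 0, 2.443, 1, -56.8, -72.9, 11, 0, 0, 2.443, 1, -56.8, -72.9, 11, 0, 0, 2.443, 1, -56.8, -72.9, 11, 0, 0, 2.443, 1, -56.8, -72.9, 11, 0, 0, 2.443, 1, -56.8, -72.9, 11, 0, 0, 2.443, 1, -56.8, -72.9, 11, 0, 0, 2.443, 1, -56.8, -72.9, 11, 0, 0, 2.443, 1]}}

```text
clock: 2.25
tool_pos: [0.4927, -0.3147, 0.1111]
tcp_rot: [3.09, 0.558, -0.0]
wrist_force: [0.4, 0.3, -0.1]
width: 0.0873
finger_force: 0.0
```

Request:
{"name": "arm_command", "arguments": {"series": [-0.2, 0, 4, 0, 0, 0, 1, -0.2, 0, 7, 0, 0, 0, 1, -0.2, 0, 8.6, 0, 0, 0, 1, -0.2, 0, 8.6, 0, 0, 0, 1, -0.2, 0, 8.6, 0, 0, 0, 1]}}

```text
clock: 2.75
tool_pos: [0.4911, -0.3112, 0.0261]
tcp_rot: [-3.091, -0.562, 0.0]
wrist_force: [0.2, -0.7, 0.5]
width: 0.0878
finger_force: 0.0
```

```bash
python3 - <<'E'
from h import *
o=arm.observe();print(o["tool_pos"],o["wrist_force"])
a=arm.camera("side");p=proj(a,[o["tool_pos"]])[0];print(p)
x,y=int(p[0])-50,int(p[1])-50
s=arm.camera("top")
A=cv2.resize(a["image"][y:y+100,x:x+100,::-1],(400,400),interpolation=2)
q=proj(s,[o["tool_pos"]])[0];u,v=int(q[0])-50,int(q[1])-50
B=cv2.resize(s["image"][v:v+100,u:u+100,::-1],(400,400),interpolation=2)
cv2.imwrite("pics/g1.png",np.hstack([A,B]))
E
```

```text
[ 0.49105426 -0.31124608  0.02609365] [ 0.21994555 -0.72552639  0.4890566 ]
[379.02347423 261.09947857]
```

View pics/g1.png

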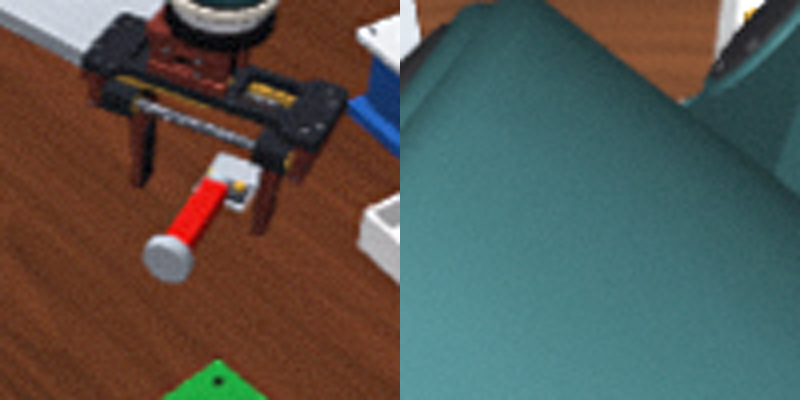

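The side crop shows the fingers straddling the handle, with tips at about (140,185) and (262,232). Their midpoint is on the handle's grip point at about (200,205). Closing now.

Request:
{"name": "arm_command", "arguments": {"series": [0, 0, 0.15, 0, 0, 0, 1, 0, 0, 0.15, 0, 0, 0, 0, 0, 0, 0.15, 0, 0, 0, 0, 0, 0, 0.15, 0, 0, 0, 0, 0, 0, 0.15, 0, 0, 0, 0, 0, 0, 0.15, 0, 0, 0, 0, 0, 0, 0.15, 0, 0, 0, 0, 0, 0, 0.15, 0, 0, 0, 0, 0, 0, 0.15, 0, 0, 0, 0, 0, 0, 0.15, 0, 0, 0, 0]}}

```text
clock: 3.85
tool_pos: [0.491, -0.3113, 0.0245]
tcp_rot: [3.091, 0.562, -0.0]
wrist_force: [0.3, -0.2, -0.5]
width: 0.0192
finger_force: 27.4
```

Request:
{"name": "arm_command", "arguments": {"series": [0, 0, -2, 0, 0, 0, 0, 0, 0, -5, 0, 0, 0, 0, 0, 0, -8, 0, 0, 0, 0, 1.5, -5, -8, 0, 0, 0.04, 0, 3, -10, -8, 0, 0, 0.08, 0, 4.5, -15, -8, 0, 0, 0.12, 0, 6, -20, -8, 0, 0, 0.16, 0, 7.4, -25.8, -8, 0, 0, 0.183, 0, 7.4, -25.8, -8, 0, 0, 0.183, 0, 7.4, -25.8, -8, 0, 0, 0.183, 0, 7.4, -25.8, -8, 0, 0, 0.183, 0, 7.4, -25.8, -8, 0, 0, 0.183, 0]}}

```text
clock: 5.05
tool_pos: [0.47, -0.0448, 0.1045]
tcp_rot: [3.129, 0.276, 0.001]
wrist_force: [-0.2, -0.7, -0.8]
width: 0.019
finger_force: 30.0
```

```bash
python3 - <<'E'
from h import *
o=arm.observe();print(o["tool_pos"],o["wrist_force"],o["width"])
a=arm.camera("side");s=arm.camera("top")
p=proj(a,[[.56,-.03,.06]])[0];x,y=int(p[0])-50,int(p[1])-50;print(x,y)
A=cv2.resize(a["image"][y:y+100,x:x+100,::-1],(400,400),interpolation=2)
p=proj(s,[[.58,-.03,.06]])[0];x,y=int(p[0])-50,int(p[1])-50;print(x,y)
B=cv2.resize(s["image"][y:y+100,x:x+100,::-1],(400,400),interpolation=2)
cv2.imwrite("pics/g2.png",np.hstack([A,B]))
E
```

```text
[ 0.4700097  -0.04475445  0.10453427] [-0.19566841 -0.6512197  -0.76179916] 0.018987144490135548
286 150
279 127
```

View pics/g2.png

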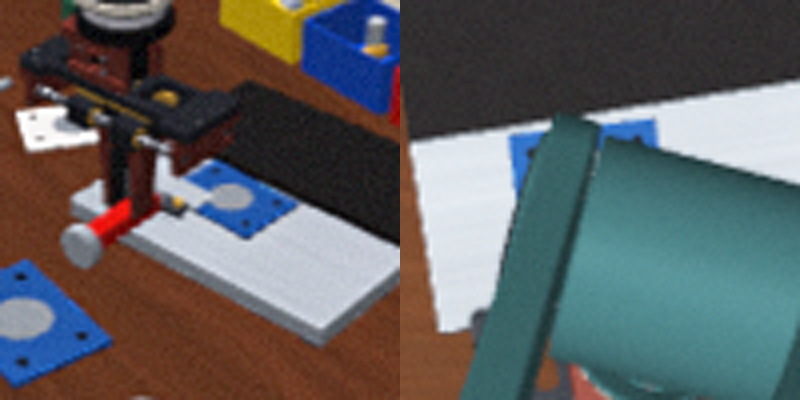

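The side crop shows the scraper level in the grip. Its blade is over bare steel just behind the cover, near (205,205). I'll descend by feel.

Request:
{"name": "arm_command", "arguments": {"series": [0, -0.1, 2, 0, 0, 0, 0, 0, -0.1, 3.4, 0, 0, 0, 0, 0, -0.1, 3.8, 0, 0, 0, 0, 0, -0.1, 3.85, 0, 0, 0, 0, 0, -0.1, 3.85, 0, 0, 0, 0, 0, -0.1, 3.85, 0, 0, 0, 0]}}

```text
clock: 5.75
tool_pos: [0.4698, -0.043, 0.0665]
tcp_rot: [3.129, 0.277, 0.002]
wrist_force: [-0.0, -0.2, -2.1]
width: 0.0191
finger_force: 30.0
```

Request:
{"name": "arm_command", "arguments": {"series": [0, 0, 0.04, 0, 0, 0, 0, 0, 0, 0.08, 0, 0, 0, 0, 0, 0, 0.12, 0, 0, 0, 0, 0, 0, 0.16, 0, 0, 0, 0, 0, 0, 0.16, 0, 0, 0, 0]}}

```text
clock: 6.25
tool_pos: [0.4692, -0.0426, 0.0644]
tcp_rot: [3.129, 0.277, -0.0]
wrist_force: [0.2, -0.3, -1.0]
width: 0.0191
finger_force: 30.0
```

Request:
{"name": "arm_command", "arguments": {"series": [0, 0, 0.03, 0, 0, 0, 0, 0, 0, 0.06, 0, 0, 0, 0, 0, 0, 0.09, 0, 0, 0, 0, 0, 0, 0.1, 0, 0, 0, 0, 0, 0, 0.1, 0, 0, 0, 0]}}

```text
clock: 6.75
tool_pos: [0.4692, -0.0427, 0.0633]
tcp_rot: [3.129, 0.277, -0.0]
wrist_force: [-0.2, -0.8, -1.8]
width: 0.0187
finger_force: 30.0
```

Request:
{"name": "arm_command", "arguments": {"series": [0, 0, 0.03, 0, 0, 0, 0, 0, 0, 0.06, 0, 0, 0, 0, 0, 0, 0.08, 0, 0, 0, 0, 0, 0, 0.08, 0, 0, 0, 0]}}

```text
clock: 7.15
tool_pos: [0.4692, -0.0427, 0.0625]
tcp_rot: [3.129, 0.277, -0.0]
wrist_force: [0.1, -0.3, -2.3]
width: 0.0188
finger_force: 30.0
```

Request:
{"name": "arm_command", "arguments": {"series": [0, 0, 0.03, 0, 0, 0, 0, 0, 0, 0.06, 0, 0, 0, 0, 0, 0, 0.08, 0, 0, 0, 0, 0, 0, 0.08, 0, 0, 0, 0]}}

```text
clock: 7.55
tool_pos: [0.4691, -0.0427, 0.0617]
tcp_rot: [3.129, 0.277, -0.0]
wrist_force: [-0.0, -0.9, -0.6]
width: 0.019
finger_force: 30.0
```

Request:
{"name": "arm_command", "arguments": {"series": [0, 0, 0.03, 0, 0, 0, 0, 0, 0, 0.05, 0, 0, 0, 0, 0, 0, 0.05, 0, 0, 0, 0]}}

```text
clock: 7.85
tool_pos: [0.4692, -0.0427, 0.0613]
tcp_rot: [3.129, 0.277, -0.0]
wrist_force: [-0.1, -0.8, -1.7]
width: 0.019
finger_force: 30.0
```

Request:
{"name": "arm_command", "arguments": {"series": [0, 0, 0.03, 0, 0, 0, 0, 0, 0, 0.06, 0, 0, 0, 0, 0, 0, 0.06, 0, 0, 0, 0]}}

```text
clock: 8.15
tool_pos: [0.469, -0.0427, 0.0607]
tcp_rot: [3.129, 0.277, -0.001]
wrist_force: [-0.8, -0.0, 0.1]
width: 0.0191
finger_force: 30.0
```

Request:
{"name": "arm_command", "arguments": {"series": [0, 0, 0.03, 0, 0, 0, 0, 0, 0, 0.06, 0, 0, 0, 0, 0, 0, 0.06, 0, 0, 0, 0]}}

```text
clock: 8.45
tool_pos: [0.469, -0.0427, 0.0601]
tcp_rot: [3.129, 0.277, -0.001]
wrist_force: [-1.6, -0.3, 1.8]
width: 0.0194
finger_force: 30.0
```

Contact with the steel came at TCP z of about 0.061, so the steel is about 36.5 mm up. I'll ease off slightly and slide forward.

Request:
{"name": "arm_command", "arguments": {"series": [0, 0, -0.04, 0, 0, 0, 0, 0.2, 0, -0.04, 0, 0, 0, 0, 0.4, 0, -0.04, 0, 0, 0, 0, 0.6, 0, -0.04, 0, 0, 0, 0, 0.8, 0, -0.04, 0, 0, 0, 0, 1.0, 0, -0.04, 0, 0, 0, 0, 1.2, 0, -0.04, 0, 0, 0, 0, 1.4, 0, -0.04, 0, 0, 0, 0, 1.4, 0, -0.04, 0, 0, 0, 0]}}

```text
clock: 9.35
tool_pos: [0.4834, -0.0401, 0.0605]
tcp_rot: [-3.129, -0.277, -0.001]
wrist_force: [-1.2, 1.1, 1.6]
width: 0.0188
finger_force: 30.0
```

Request:
{"name": "arm_command", "arguments": {"series": [0.1, 0, 0, 0, 0, 0, 0, 0.2, 0, 0, 0, 0, 0, 0, 0.3, 0, 0, 0, 0, 0, 0, 0.3, 0, 0, 0, 0, 0, 0]}}

```text
clock: 9.75
tool_pos: [0.4862, -0.0397, 0.0605]
tcp_rot: [3.129, 0.277, 0.0]
wrist_force: [-2.0, 0.6, 1.5]
width: 0.0188
finger_force: 30.0
```

Request:
{"name": "arm_command", "arguments": {"series": [0.1, 0, 0, 0, 0, 0, 0, 0.2, 0, 0, 0, 0, 0, 0, 0.3, 0, 0, 0, 0, 0, 0, 0.3, 0, 0, 0, 0, 0, 0]}}

```text
clock: 10.15
tool_pos: [0.4892, -0.0391, 0.0605]
tcp_rot: [3.129, 0.277, 0.001]
wrist_force: [-1.4, 1.0, 1.6]
width: 0.0191
finger_force: 30.0
```

Request:
{"name": "arm_command", "arguments": {"series": [0.1, 0, 0, 0, 0, 0, 0, 0.2, 0, 0, 0, 0, 0, 0, 0.2, 0, 0, 0, 0, 0, 0]}}

```text
clock: 10.45
tool_pos: [0.4905, -0.0388, 0.0604]
tcp_rot: [-3.129, -0.277, 0.001]
wrist_force: [-3.9, 0.2, 3.5]
width: 0.019
finger_force: 30.0
```

Request:
{"name": "arm_command", "arguments": {"series": [0.1, 0, 0, 0, 0, 0, 0, 0.2, 0, 0, 0, 0, 0, 0, 0.2, 0, 0, 0, 0, 0, 0]}}

```text
clock: 10.75
tool_pos: [0.4931, -0.0385, 0.0605]
tcp_rot: [3.129, 0.277, 0.001]
wrist_force: [-3.0, -0.1, 2.6]
width: 0.0191
finger_force: 30.0
```

```bash
python3 - <<'E'
from h import *
for i in range(4):
    s=arm.camera("top");print(arm.observe()["wrist_force"])
a=arm.camera("side")
p=proj(a,[[.57,-.03,.04]])[0];x,y=int(p[0])-50,int(p[1])-38;print(x,y)
A=cv2.resize(a["image"][y:y+75,x:x+100,::-1],(800,600),interpolation=2)
cv2.imwrite("pics/g3.png",A)
E
```

```text
[-1.69987726  0.10230314  2.55461533]
[-2.93543309  0.18039164  2.58981657]
[-3.12642208  0.17604917  2.28516299]
[-2.19350629  0.9160149   1.98864445]
288 166
```

View pics/g3.png

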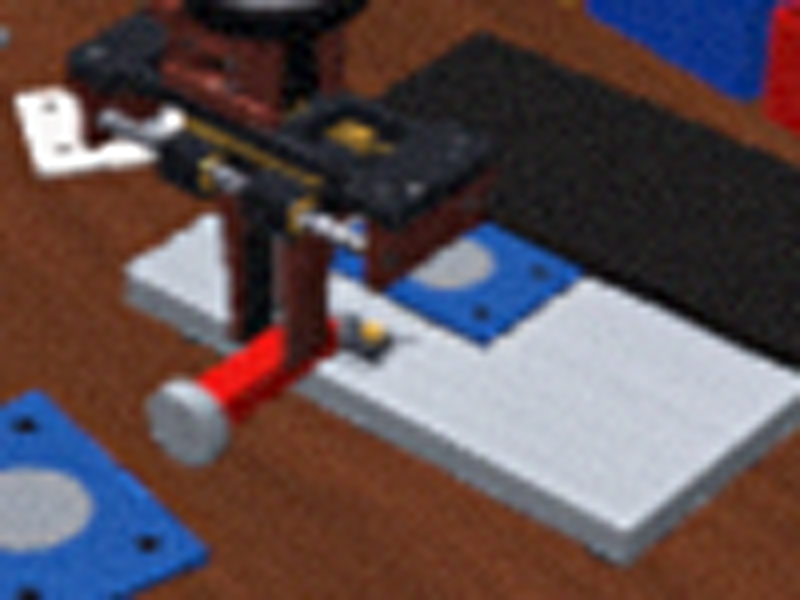

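```bash
python3 - <<'E'
from h import *
a=arm.camera("side")
for P in((583,270),(485,345)):
    w=pix2w(a,((P[0]+.5)/8-.5+288,(P[1]+.5)/8-.5+166),.044);d=w[:2]-[.6481,-.0373];print(w,.9844*d[0]+.1759*d[1],-.1759*d[0]+.9844*d[1])
w=arm.observe()["tool_pos"];d=w[:2]-[.6481,-.0373];print(w,.9844*d[0]+.1759*d[1],-.1759*d[0]+.9844*d[1])
E
```

```text
[ 0.64560721 -0.06054173  0.044     ] -0.006542119434657349 -0.02244068234960669
[ 0.57544579 -0.07542155  0.044     ] -0.07822638002587545 -0.024746978783746872
[ 0.49312538 -0.03844837  0.06047321] -0.1527590157615452 0.026129583928501097
```

The crop shows the blade under the lip, with the cover's right corners at (583,270) and (485,345). The cover has moved about 3 mm, and its right front corner is about 6.5 mm from the mat. I'll keep pushing.

Request:
{"name": "arm_command", "arguments": {"series": [0, 0, -0.03, 0, 0, 0, 0, 0.1, 0, -0.03, 0, 0, 0, 0, 0.2, 0, -0.03, 0, 0, 0, 0, 0.3, 0, -0.03, 0, 0, 0, 0, 0.3, 0, -0.03, 0, 0, 0, 0]}}

```text
clock: 11.55
tool_pos: [0.496, -0.038, 0.0608]
tcp_rot: [3.129, 0.277, 0.0]
wrist_force: [-1.6, 0.2, 0.7]
width: 0.0191
finger_force: 30.0
```

Request:
{"name": "arm_command", "arguments": {"series": [0.1, 0, 0, 0, 0, 0, 0, 0.15, 0, 0, 0, 0, 0, 0, 0.15, 0, 0, 0, 0, 0, 0]}}

```text
clock: 11.85
tool_pos: [0.4974, -0.0376, 0.0608]
tcp_rot: [3.129, 0.277, 0.0]
wrist_force: [-2.3, 0.1, 0.5]
width: 0.0192
finger_force: 30.0
```

Request:
{"name": "arm_command", "arguments": {"series": [0.05, 0, 0, 0, 0, 0, 0, 0.1, 0, 0, 0, 0, 0, 0, 0.1, 0, 0, 0, 0, 0, 0]}}

```text
clock: 12.15
tool_pos: [0.4984, -0.0375, 0.0608]
tcp_rot: [3.129, 0.277, 0.0]
wrist_force: [-1.5, -0.3, 0.5]
width: 0.019
finger_force: 30.0
```

Request:
{"name": "arm_command", "arguments": {"series": [0.05, 0, 0, 0, 0, 0, 0, 0.07, 0, 0, 0, 0, 0, 0, 0.07, 0, 0, 0, 0, 0, 0]}}

```text
clock: 12.45
tool_pos: [0.4988, -0.0374, 0.0607]
tcp_rot: [3.129, 0.277, -0.0]
wrist_force: [-2.9, -0.1, 0.8]
width: 0.0188
finger_force: 30.0
```

Request:
{"name": "arm_command", "arguments": {"series": [0.05, 0, 0, 0, 0, 0, 0, 0.07, 0, 0, 0, 0, 0, 0, 0.07, 0, 0, 0, 0, 0, 0]}}

```text
clock: 12.75
tool_pos: [0.4989, -0.0373, 0.0607]
tcp_rot: [3.129, 0.278, -0.002]
wrist_force: [-4.9, -1.0, 3.0]
width: 0.0194
finger_force: 30.0
```

The blade is in firm contact with the cover, and the cover is up against the mat at about 5 N. I'll back off a touch and start lifting along the tipping arc.

Request:
{"name": "arm_command", "arguments": {"series": [-0.1, 0, -0.05, 0, 0, 0, 0, -0.2, 0, -0.1, 0, 0, 0, 0, -0.27, 0, -0.23, 0, 0, 0, 0, -0.27, 0, -0.4, 0, 0, 0, 0, -0.27, 0, -0.55, 0, 0, 0, 0, -0.27, 0, -0.7, 0, 0, 0, 0, -0.27, 0, -0.85, 0, 0, 0, 0, -0.27, 0, -1.0, 0, 0, 0, 0, -0.27, 0, -1.2, 0, 0, 0, 0, -0.27, 0, -1.2, 0, 0, 0, 0]}}

```text
clock: 13.75
tool_pos: [0.497, -0.0377, 0.073]
tcp_rot: [3.129, 0.277, 0.0]
wrist_force: [0.4, 0.4, -2.1]
width: 0.019
finger_force: 30.0
```

```bash
python3 - <<'E'
from h import *
a=arm.camera("side");print(arm.observe()["wrist_force"])
p=proj(a,[[.58,-.03,.05]])[0];x,y=int(p[0])-50,int(p[1])-38;print(x,y)
A=cv2.resize(a["image"][y:y+75,x:x+100,::-1],(800,600),interpolation=2)
cv2.imwrite("pics/g4.png",A)
E
```

```text
[ 0.90219908 -0.24155627 -1.65323205]
290 162
```

View pics/g4.png

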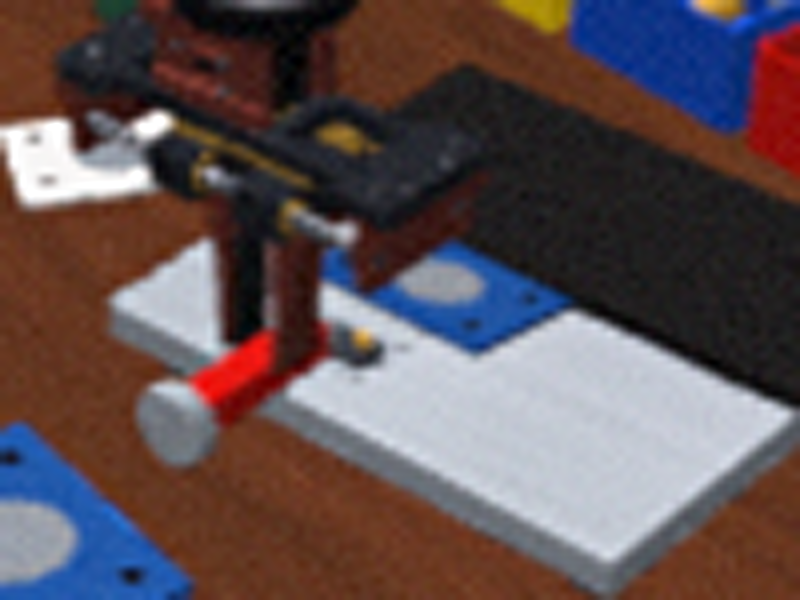

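```bash
python3 - <<'E'
from h import *
a=arm.camera("side")
for i in range(5): a=arm.camera("side");print(arm.observe()["wrist_force"].round(2))
for P,z in(((573,300),.044),((478,352),.044),((478,352),.056)):
    w=pix2w(a,((P[0]+.5)/8-.5+290,(P[1]+.5)/8-.5+162),z);d=w[:2]-[.6481,-.0373];print(P,z,.9844*d[0]+.1759*d[1],-.1759*d[0]+.9844*d[1])
E
```

```text
[ 0.16  0.99 -2.23]
[-0.25 -0.41 -2.48]
[ 0.05  0.84 -2.83]
[ 0.56  0.14 -1.91]
[ 0.    0.24 -1.35]
(573, 300) 0.044 -0.003591516532465689 -0.023502811682889924
(478, 352) 0.044 -0.06151598386947573 -0.016297543079322064
(478, 352) 0.056 -0.0746430916334756 -0.026363520496747086
```

The crop only fits a tilted cover: its rear corner at (478,352) must be raised about 12 mm to give the 71 mm length. It is tipping, so I continue along the arc.

Request:
{"name": "arm_command", "arguments": {"series": [0.03, 0, -0.24, 0, 0, 0, 0, 0.07, 0, -0.47, 0, 0, 0, 0, 0.12, 0, -0.7, 0, 0, 0, 0, 0.19, 0, -0.94, 0, 0, 0, 0, 0.27, 0, -1.18, 0, 0, 0, 0, 0.37, 0, -1.42, 0, 0, 0, 0, 0.47, 0, -1.67, 0, 0, 0, 0, 0.58, 0, -1.91, 0, 0, 0, 0, 0.58, 0, -1.91, 0, 0, 0, 0]}}

```text
clock: 15.0
tool_pos: [0.503, -0.0367, 0.0922]
tcp_rot: [3.129, 0.277, 0.001]
wrist_force: [-0.9, 0.6, -2.1]
width: 0.0192
finger_force: 30.0
```

Request:
{"name": "arm_command", "arguments": {"series": [0.13, 0, -0.24, 0, 0, 0, 0, 0.27, 0, -0.47, 0, 0, 0, 0, 0.41, 0, -0.7, 0, 0, 0, 0, 0.56, 0, -0.93, 0, 0, 0, 0, 0.56, 0, -0.93, 0, 0, 0, 0]}}

```text
clock: 15.5
tool_pos: [0.5088, -0.0358, 0.1016]
tcp_rot: [3.129, 0.277, 0.001]
wrist_force: [-0.2, 0.5, -1.6]
width: 0.019
finger_force: 30.0
```

```bash
python3 - <<'E'
from h import *
for i in range(3): a=arm.camera("side");print(arm.observe()["wrist_force"].round(2))
p=proj(a,[[.6,-.03,.06]])[0];x,y=int(p[0])-50,int(p[1])-38;print(x,y)
A=cv2.resize(a["image"][y:y+75,x:x+100,::-1],(800,600),interpolation=2)
cv2.imwrite("pics/g5.png",A)
E
```

```text
[ 0.66 -0.62 -1.64]
[-0.19 -0.96 -1.68]
[-0.16 -0.6  -1.9 ]
295 158
```

View pics/g5.png

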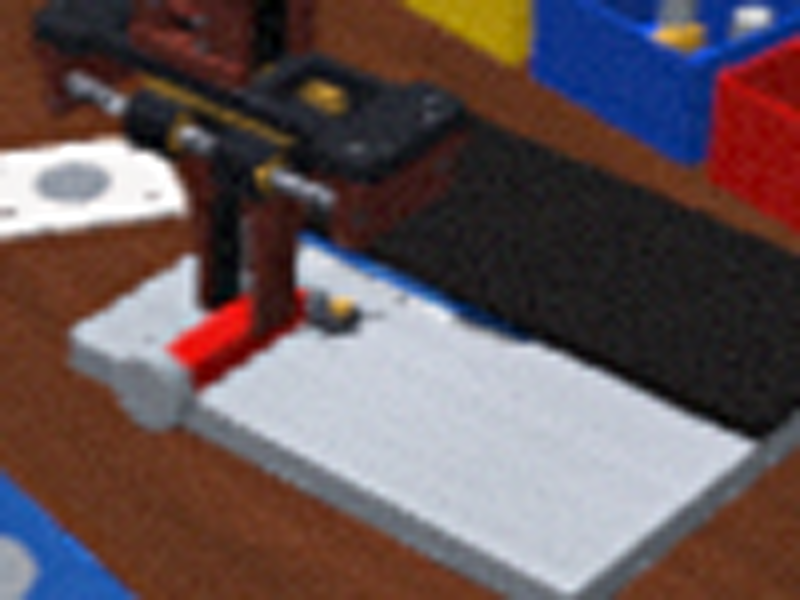

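The cover is seen edge-on as a thin blue line from (305,240) to (525,335). That matches a tilt of about 40°, with the blade still under the lip. Continuing.

Request:
{"name": "arm_command", "arguments": {"series": [0.18, 0, -0.22, 0, 0, 0, 0, 0.36, 0, -0.43, 0, 0, 0, 0, 0.54, 0, -0.63, 0, 0, 0, 0, 0.73, 0, -0.82, 0, 0, 0, 0, 0.93, 0, -1.0, 0, 0, 0, 0, 1.15, 0, -1.18, 0, 0, 0, 0, 1.37, 0, -1.35, 0, 0, 0, 0, 1.6, 0, -1.5, 0, 0, 0, 0, 1.84, 0, -1.64, 0, 0, 0, 0, 2.08, 0, -1.77, 0, 0, 0, 0, 2.33, 0, -1.9, 0, 0, 0, 0, 2.59, 0, -2.0, 0, 0, 0, 0, 2.59, 0, -2.0, 0, 0, 0, 0]}}

```text
clock: 16.95
tool_pos: [0.5343, -0.0311, 0.1213]
tcp_rot: [3.129, 0.277, 0.001]
wrist_force: [0.1, 0.5, -0.9]
width: 0.0187
finger_force: 30.0
```

```bash
python3 - <<'E'
from h import *
for i in range(3): a=arm.camera("side");print(arm.observe()["wrist_force"].round(2))
p=proj(a,[[.62,-.03,.07]])[0];x,y=int(p[0])-50,int(p[1])-38;print(x,y)
A=cv2.resize(a["image"][y:y+75,x:x+100,::-1],(800,600),interpolation=2)
cv2.imwrite("pics/g6.png",A)
E
```

```text
[-0.52 -0.49 -2.07]
[ 0.21  0.53 -2.06]
[ 0.01 -0.07 -0.54]
299 153
```

View pics/g6.png

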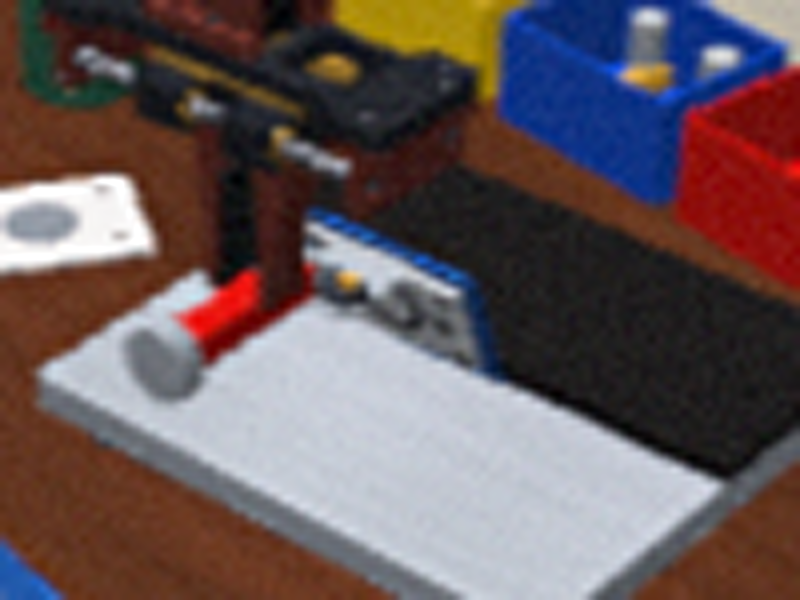

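The crop shows the cover at about 70°, with its bare face towards the robot, its foot at the mat edge (490,375) and its top edge from (310,215) to (480,280). I'll push it past upright.

Request:
{"name": "arm_command", "arguments": {"series": [0.27, 0, -0.1, 0, 0, 0, 0, 0.54, 0, -0.18, 0, 0, 0, 0, 0.81, 0, -0.26, 0, 0, 0, 0, 1.09, 0, -0.32, 0, 0, 0, 0, 1.37, 0, -0.36, 0, 0, 0, 0, 1.65, 0, -0.4, 0, 0, 0, 0, 1.93, 0, -0.43, 0, 0, 0, 0, 2.2, 0, -0.45, 0, 0, 0, 0, 2.4, 0, -0.45, 0, 0, 0, 0, 2.4, 0, -0.45, 0, 0, 0, 0]}}

```text
clock: 18.1
tool_pos: [0.5577, -0.0269, 0.1257]
tcp_rot: [3.129, 0.278, 0.0]
wrist_force: [0.5, 0.2, -1.8]
width: 0.0191
finger_force: 30.0
```

Request:
{"name": "arm_command", "arguments": {"series": [0.15, 0, 0, 0, 0, 0, 0, 0.3, 0, 0, 0, 0, 0, 0, 0.45, 0, 0, 0, 0, 0, 0, 0.6, 0, 0, 0, 0, 0, 0, 0.75, 0, 0, 0, 0, 0, 0, 0.9, 0, 0, 0, 0, 0, 0, 1.05, 0, 0, 0, 0, 0, 0, 1.2, 0, 0, 0, 0, 0, 0, 1.2, 0, 0, 0, 0, 0, 0, 1.2, 0, 0, 0, 0, 0, 0]}}

```text
clock: 19.1
tool_pos: [0.5691, -0.0248, 0.1257]
tcp_rot: [3.129, 0.277, -0.0]
wrist_force: [-0.6, 0.0, -1.7]
width: 0.019
finger_force: 30.0
```

```bash
python3 - <<'E'
from h import *
for i in range(4): a=arm.camera("side");print(arm.observe()["wrist_force"].round(2))
# probe: is bare face (bright grey) over mat? sample expected final face area in side view
P=np.array([.6481,-.0373]);c,s=.9844,.1759
for x in(.01,.03,.05,.06,.08,.1):
    for y in(-.01,-.04,):
        w=P+[c*x-s*y,s*x+c*y];u=proj(a,[[*w,.052]])[0].round().astype(int);print(x,y,u,a["image"][u[1],u[0]])
E
```

```text
[ 0.22  1.08 -2.8 ]
[-1.64 -0.41 -1.76]
[ 0.36  0.18 -1.24]
[ 0.   -0.9  -1.32]
0.01 -0.01 [361 194] [239 243 244]
0.01 -0.04 [367 197] [29 22 29]
0.03 -0.01 [364 192] [244 243 243]
0.03 -0.04 [371 195] [30 30 26]
0.05 -0.01 [367 189] [ 68  85 114]
0.05 -0.04 [374 192] [34 31 31]
0.06 -0.01 [369 188] [27 25 23]
0.06 -0.04 [376 191] [27 25 23]
0.08 -0.01 [372 186] [33 30 33]
0.08 -0.04 [379 189] [33 26 28]
0.1 -0.01 [375 184] [34 27 28]
0.1 -0.04 [382 187] [27 29 28]
```

The pixels just past the mat edge now show the bare bright face, so the cover appears to lie on the mat. I'll withdraw and carry the scraper back to its free spot on the bench.

Request:
{"name": "arm_command", "arguments": {"series": [-1, 0, -1, 0, 0, 0, 0, -4, 0, -3, 0, 0, 0, 0, -8, 0, -4, 0, 0, 0, 0, -10, 3, -4, 0, 0, -0.05, 0, -11, 8, -4, 0, 0, -0.1, 0, -11.5, 13, -4, 0, 0, -0.15, 0, -12, 18, -4, 0, 0, -0.183, 0, -12.5, 23, -3, 0, 0, -0.183, 0, -12.7, 26.8, 0, 0, 0, -0.183, 0, -12.7, 26.8, 2.5, 0, 0, -0.183, 0, -12.7, 26.8, 2.5, 0, 0, -0.183, 0, -12.7, 26.8, 2.5, 0, 0, -0.183, 0, -12.7, 26.8, 2.5, 0, 0, -0.183, 0]}}

```text
clock: 20.6
tool_pos: [0.4917, -0.3105, 0.1023]
tcp_rot: [3.089, 0.563, 0.002]
wrist_force: [-0.2, 0.1, -1.3]
width: 0.0191
finger_force: 30.0
```

```bash
python3 - <<'E'
from h import *
a=arm.camera("top");s=arm.camera("side")
A=cv2.resize(a["image"][98:198,270:400,::-1],(520,400),interpolation=2)
x,y=300,150
B=cv2.resize(s["image"][175:275,320:390+0,::-1],(280,400),interpolation=2)
cv2.imwrite("pics/g7.png",np.hstack([A,B]))
goal([.491,-.3113,.0275],.3598)
E
```

```text
shift cm [-0.13  0.    7.49] rot [ 0.0022 -0.0012  0.0012] from [ 0.4921 -0.3107  0.1024]
```

View pics/g7.png

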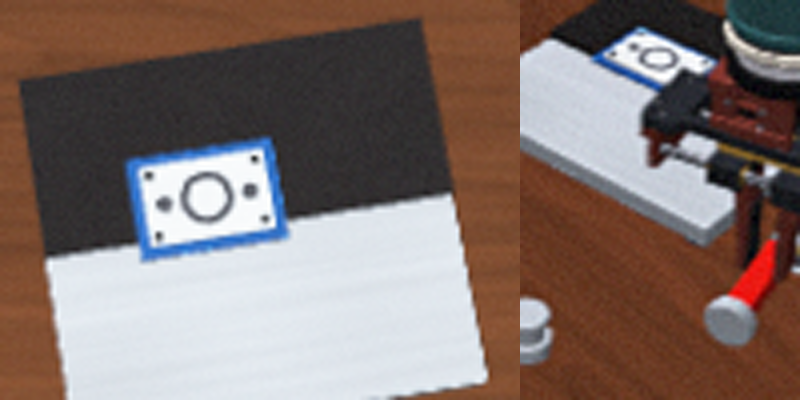

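The last picture shows the cover flat on the mat with its bare face up, corners at (128,160), (272,140), (288,237) and (143,260). It overhangs the mat edge by about 1 cm and is stable. Now I'll lay the scraper down.

Request:
{"name": "arm_command", "arguments": {"series": [-0.1, 0, 3, 0, 0, 0, 0, -0.1, 0, 5.5, 0, 0, 0, 0, -0.1, 0, 7, 0, 0, 0, 0, -0.1, 0, 7.4, 0, 0, 0, 0, -0.1, 0, 7.5, 0, 0, 0, 0, -0.1, 0, 7.5, 0, 0, 0, 0]}}

```text
clock: 21.3
tool_pos: [0.4911, -0.3117, 0.0268]
tcp_rot: [3.089, 0.563, 0.002]
wrist_force: [-0.3, 1.2, -2.6]
width: 0.0189
finger_force: 30.0
```

Request:
{"name": "arm_command", "arguments": {"series": [0, 0, 0.05, 0, 0, 0, 0, 0, 0, 0.1, 0, 0, 0, 0, 0, 0, 0.15, 0, 0, 0, 0, 0, 0, 0.2, 0, 0, 0, 0, 0, 0, 0.2, 0, 0, 0, 0]}}

```text
clock: 21.8
tool_pos: [0.4906, -0.3117, 0.0244]
tcp_rot: [3.09, 0.562, 0.001]
wrist_force: [-0.6, 0.1, 3.8]
width: 0.019
finger_force: 30.0
```

Request:
{"name": "arm_command", "arguments": {"series": [0, 0, -0.05, 0, 0, 0, 0, 0, 0, -0.05, 0, 0, 0, 0.35, 0, 0, -0.05, 0, 0, 0, 0.5, 0, 0, -0.05, 0, 0, 0, 0.8, 0, 0, -0.05, 0, 0, 0, 0.8, 0, 0, -0.05, 0, 0, 0, 0.8, 0, 0, -0.05, 0, 0, 0, 0.8, 0, 0, -0.05, 0, 0, 0, 0.8, 0, 0, -0.05, 0, 0, 0, 0.8]}}

```text
clock: 22.7
tool_pos: [0.4903, -0.3113, 0.0242]
tcp_rot: [3.091, 0.562, -0.0]
wrist_force: [-0.0, 1.4, -0.2]
width: 0.07
finger_force: 0.0
```

Request:
{"name": "arm_command", "arguments": {"series": [0, 0, -2, 0, 0, 0, 0.8, 0, 0, -5, 0, 0, 0, 0.8, 0, 0, -9, 0, 0, 0, 0.8, 0, 0, -13, 0, 0, 0, 0.8, -3, 0, -18, 0, 0, 0, 0.8, -6, 0, -22, 0, 0, 0, 0.8, -6, 0, -22, 0, 0, 0, 0.8, -6, 0, -22, 0, 0, 0, 0.8]}}

```text
clock: 23.5
tool_pos: [0.4342, -0.3334, 0.2459]
tcp_rot: [3.088, 0.559, 0.003]
wrist_force: [-0.1, 0.0, 0.1]
width: 0.0702
finger_force: 0.0
```

```bash
python3 - <<'E'
from h import *
o=arm.observe();print(o["clock"],o["tool_pos"],o["width"],o["wrist_force"])
a=arm.camera("side")
# red handle centroid in the side view, vs expected on bench at (0.4815,-.3148,.018)
im=a["image"].astype(int);m=(im[...,0]>150)&(im[...,1]<70)&(im[...,2]<70);m[:220]=0
v,u=np.nonzero(m);print(u.mean(),v.mean(),m.sum(),proj(a,[[.4816,-.3152,.020]]))
E
```

```text
23.5 [ 0.43423907 -0.33340113  0.24587459] 0.07024961339316924 [-0.13043017  0.02905283  0.0708795 ]
366.08620689655174 271.88793103448273 116 [[377.52793565 264.74477663]]
```

```bash
python3 - <<'E'
from h import *
a=arm.camera("side")["image"][:,:,::-1]
for im in(cv2.imread("pics/side0.png"),a):
    m=((im[...,2]>150)&(im[...,1]<70)&(im[...,0]<70)).astype(np.uint8);m[:220]=0
    n,l,s,c=cv2.connectedComponentsWithStats(m)
    print([(s[i].tolist(),c[i].round(1).tolist()) for i in range(1,n) if s[i][4]>15])
x=proj(arm.camera("side"),[[.434,-.333,.22],[.434,-.333,.3]]);print(x)
E
```

```text
[([371, 256, 15, 16, 106], [377.7, 263.2])]
[([371, 256, 15, 16, 107], [377.6, 263.3])]
[[374.36859126 220.44316605]
 [376.41868549 194.88122686]]
```

The handle sits exactly where it was at the start, so the scraper is lying flat. The robot is clear, so I'm handing the job in.

```bash
python3 -c "
from workcell import arm
print(arm.job_done())"
```

```text
the job is handed in; nothing more can be done
None
```

The cover lies flat on the mat with its bare sealing face up, overhanging the mat's front edge by about 1 cm, and the scraper is back flat on the bench and released; the job was handed in at about 24 s, with no verdict returned.

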